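# Put the nested saddle hangers away on the bent rail

### The job

Lift the large saddle hanger off the small one it is nested over and thread it by its two bores onto the free end of the bent rail, sliding it round the bend without forcing it and home to the stop collar. Then put the small one on the rail behind it in the same way, so that it too hangs wholly on the straight back leg past the bend. Leave both hanging freely and do not disturb the other things on the bench.

Things in the scene. Friction and masses are not known exactly. Their poses are not given: they have to be found in the camera images.
- large_bore (a point): centre of the large saddle hanger: midway between its two cheeks, on the shared axis (local x) of their 24 mm bores, 40 mm below the top of its head and 54 mm above its feet. It starts standing on the pad over the small one, which shows only through its open sides; it lifts off straight up, with 2 mm of play at each end of the small one
- large: the large hanger: bare aluminium inverted U, 94 mm high, open below and to +y/-y. Solid head 54 (x) x 44 (y) x 18 mm high at the top; two cheek plates down from its ends, 5 mm thick, 44 wide, 49 mm between mid-planes; each foot has an outer steel bar, 4 mm proud, 64 wide, 12 high. About 240 g, varies. Same when turned half round. Origin: centre of the underside, z up
- small_bore (a point): centre of the small saddle hanger: midway between its two cheeks, on the shared axis (local x) of their 24 mm bores, 38 mm below the top of its head and 36 mm above its feet. It starts standing on the pad inside the large one, same direction
- small: the small hanger: bare aluminium inverted U, 74 mm high, open below and to +y/-y. Solid head 34 (x) x 34 (y) x 18 mm high at the top; two cheek plates down from its ends, 5 mm thick, 34 wide, 29 mm between mid-planes; each foot has an outer steel bar, 3 mm proud, 50 wide, 12 high. About 140 g, varies. Same when turned half round. Origin: centre of the underside, z up
- rail: fixed bent rail: level 12 mm round steel bar, axis 160 mm above the table, carried only at its back end by an 18 mm post on a 100 mm square foot. Origin on the table below the end of the bend. In this frame (mm) the bar runs from its free end (-70, 150) straight to (-70, 70), in a quarter bend of radius 70 about (0, 70) to (0, 0), then straight along +x to the stop at (130, 0). Post at (154, 0)
- rail_free_end (a point): the open, rounded end of the rail's bar, on its axis; hangers are threaded on here (the round tip reaches 6 mm beyond). Axes as the rail
- rail_bend_start (a point): point on the bar's axis where the entry leg meets the bend. Axes as the rail
- rail_bend_end (a point): point on the bar's axis where the bend meets the back leg. Axes as the rail
- rail_stop (a point): point on the bar's axis at the face of the stop collar (32 mm in diameter, 12 mm thick; the post behind it is no higher than the bar), at the end of the back leg. Axes as the rail
- pad: fixed black rubber pad, 130 x 120 x 8 mm, on which the hangers stand; origin at the centre of its underside
- spray: upright white spray can, 56 mm diameter, 165 mm tall (bystander); origin at the centre of its base
- bin: small open blue bin, 100 x 80 x 50 mm (bystander); origin at the centre of its base
- vblock: dark steel V-block, 50 x 40 x 34 mm, on the table inside the bend of the rail (bystander); origin at the centre of its base
- tappet_a: turned steel part standing upright, 32 mm diameter, 45 mm tall (bystander); origin at the centre of its base
- tappet_b: another such turned steel part, 32 mm diameter, 45 mm tall (bystander); origin at the centre of its base
- wrench: spanner lying on the table, about 180 mm long (bystander); origin under its middle, x along its length
- jar: glass jar with a metal cap, 60 mm diameter, 70 mm tall (bystander); origin at the centre of its base
- plug_gauge: steel plug gauge standing upright beside the rail's entry leg, on the outer side of the bend: 52 mm foot, 20 to 26 mm stem, 145 mm tall (bystander); origin at the centre of its base
Mind the look-alikes: they are no part of the job. What is shaped like the large but red is not meant.

How it is judged (in metres and radians):
On the way, in this order (a step that is already met when the one before it is completed fails the run):
1. the large hanger is on the back leg of the rail, past the bend and home near the stop, while the small one still stands off the rail (y of large_bore in the frame of rail between -0.01 and 0.01 m and z of large_bore in the frame of rail between 0.145 and 0.168 m and angle between the x axis of large_bore and the x axis of rail, either way round below 0.3 rad and x of large_bore in the frame of rail between 0.088 and 0.108 m and height (world z) of small_bore below 0.08 m), for 0.2 s.
2. the small hanger is on the back leg of the rail behind the large one (y of small_bore in the frame of rail between -0.01 and 0.01 m and z of small_bore in the frame of rail between 0.145 and 0.168 m and angle between the x axis of small_bore and the x axis of rail, either way round below 0.3 rad and x of small_bore in the frame of rail between 0.012 and 0.07 m), for 0.2 s.
At the end, for the whole second after the job is handed in: Both hangers hang released and at rest by both bores on the straight back leg of the rail: the large one within about 15 mm of the stop collar (bore centre 88 to 108 mm past the end of the bend), the small one behind it, with its bore centre 12 to 70 mm past the end of the bend (all of step 2 and y of large_bore in the frame of rail between -0.01 and 0.01 m and z of large_bore in the frame of rail between 0.145 and 0.168 m and angle between the x axis of large_bore and the x axis of rail, either way round below 0.3 rad and x of large_bore in the frame of rail between 0.088 and 0.108 m and linear speed of each of large, small below 0.02 m/s and angular speed of each of large, small below 0.3 rad/s); the robot touches nothing.
It fails at once if a bystander is pushed more than 30 mm or tipped (distance of any of spray, bin, vblock, tappet_a, tappet_b, wrench, jar, plug_gauge from where it was at the start of the episode above 0.03 m or angle between any of spray, bin, vblock, tappet_a, tappet_b, wrench, jar, plug_gauge's own z axis and vertical above 0.35 rad).
It fails at once if a hanger is forced against the rail with more than 60 N (contact force between any of large, small and rail above 60 N).
It also fails if it takes over 72 s, if anything falls off the work surface, if the arm or the gripper's body presses on something with over 40 N, if the wrist force passes 120 N, or if a joint passes its speed limit or range.

### The arm

A 6-joint arm with a two-finger parallel gripper is mounted at the origin on the work surface. World frame = base frame: x ahead of the robot, y to its left, z up, the work surface at z = 0. Lengths are in mm, angles in rad, forces in N, time in s.
With the tool pointing down it reaches from about 275 to 825 mm from the base axis. Payload 4.9 kg.
Tool frame: the origin (TCP) lies at the very end of the fingers, on their centre line; the grasp point (between the pads) lies 19 mm behind it; z points along the fingers, y is the line along which they close (so a half turn about z gives the same grasp; the last joint's range is limited). The gripper opens to 85 mm and grips with 20 to 120 N. Pads are 22 mm wide; open, the fingers measure 114 mm over their backs; the gripper's body (76 mm by 85 mm) begins 54 mm behind the grasp point. The pads swing forward as they close: fully open they stand 13 mm farther back than shut.
Start: joints at [-1.382, 0.326, -0.193, 1.052, 0, 1.437], TCP at [174.485, -521.607, 231.281] pointing down, gripper open.
Joint ranges: [-2.65, 2.65], [-0.97, 1.79], [-1.3, 1.35], [-1.93, 2.1], [-1.47, 1.37], [-3.14, 3.14]. Speed limits (rad/s): [2.57, 2.57, 3.14, 3.14, 3.14, 3.14].

### API

Orientations are given as [roll, pitch, yaw] about the fixed x, y, z axes, in that order (R = Rz(yaw) Ry(pitch) Rx(roll)).
In Python, from bench import bot, solve_ik, imaging gives the robot as it stands. Calls block until the motion is done:
- bot.move_ptp(position, orientation): joint-space move of the TCP to a pose.
- bot.movel(position, rot=None, max_speed=150, threshold=None): straight line of the TCP; rot=None keeps the orientation; max_speed is the mean speed in mm/s. With threshold (N) it stops when the force on the tool has changed by that much, and returns True; else False.
- bot.move_j(angles): joint-space move.
- bot.grip(opening, effort=None): opening from 0.0 (shut) to 1.0 (fully open); effort is the grip in N (None keeps the last); returns when the fingers have stopped.
- bot.dwell(seconds).
- solve_ik(position, orientation): joint angles nearest the present ones, or None.
- bot.get_state(): the state.
- imaging.capture(name): name is "scene" or "side" or "wrist"; returns the picture (384x512x3 uint8, blue, green, red); there is no depth.
- imaging.camera_model(name): a dict with "K" (3x3 intrinsics, pixels), "position" and "rotation" of the camera in the world. Camera axes: x right, y up, looking along -z (the intrinsics and any distortion apply to the point x, -y, -z); pixel columns grow to the right and rows downward; lengths in mm; the calibration is good to about 2 mm. A picture is of the moment at which its call begins: read the wrist's pose just before it. camera_model takes no time and is no camera call; for the wrist camera it gives the pose at the moment of the call.
A pose or a line that the arm cannot do raises bot.IKError and nothing moves.
- bot.sign_off(): hands the job in; it is judged then, once.
The state is a dict: "t": time; "qpos": joint angles; "joint_velocities": joint speeds; "effort": joint torques, N m; "tcp_pos": TCP position; "orientation": TCP orientation; "contact_force": force on the tool from outside, world axes, zero at the start; "wrist_torque": the same for the moment, N m; "opening": opening from 0.0 (shut) to 1.0 (fully open); "gripper_force": force on a finger pad.
Only numpy, scipy, OpenCV 4.12 (cv2) and the standard library are available. Lean on these libraries where they do the work, as an engineer would, in place of code of your own. Each camera call takes 0.05 s, during which the arm holds its last target. There are 200 camera calls.

## Working session

There is one attempt and no reset: what is moved stays moved. The work goes in short steps, each a Python script; the robot and the scene stay as the last script left them, time stands still between calls to the robot, and variables do not carry over. Pictures are saved under pics/ and viewed, at most 10 in all, crops included, and the job is handed in when it is done.

```bash
ls; mkdir -p pics
python3 - <<'E'
from bench import bot, solve_ik, imaging
import cv2, numpy as np
np.set_printoptions(precision=4,suppress=True)
a=imaging.capture("scene"); b=imaging.capture("side"); c=imaging.capture("wrist")
for n,i in zip(("scene","side","wrist"),(a,b,c)): cv2.imwrite(f"pics/{n}0.png",i)
cv2.imwrite("pics/scene_big.png",cv2.resize(a,(800,600),interpolation=cv2.INTER_CUBIC))
cv2.imwrite("pics/side_big.png",cv2.resize(b,(800,600),interpolation=cv2.INTER_CUBIC))
for n in ("scene","side","wrist"):
    m=imaging.camera_model(n); print(n,m)
print(bot.get_state())
E
```

```text
pics
scene {'K': array([[455.8457,   0.    , 255.5953],
       [  0.    , 455.8457, 188.0471],
       [  0.    ,   0.    ,   1.    ]]), 'position': array([1128.4096,  157.5913, 1242.5916]), 'rotation': array([ 0.5171, -0.0066,  1.8422])}
side {'K': array([[465.6487,   0.    , 249.0643],
       [  0.    , 465.6487, 194.3652],
       [  0.    ,   0.    ,   1.    ]]), 'position': array([ 33.7631, 972.9845, 760.4738]), 'rotation': array([ 1.0369, -0.026 , -2.6617])}
wrist {'K': array([[331.5924,   0.    , 259.2019],
       [  0.    , 331.5924, 191.4821],
       [  0.    ,   0.    ,   1.    ]]), 'position': array([ 249.2395, -496.0137,  373.44  ]), 'rotation': array([-0.3137,  0.0017, -1.2481])}
{'t': 0.15, 'qpos': array([-1.3822,  0.3267, -0.1933,  1.052 ,  0.    ,  1.4366]), 'joint_velocities': array([ 0.0018, -0.0028,  0.0039, -0.0005,  0.0011,  0.0019]), 'effort': array([  0.0007, -44.3706,  26.2665,   0.0105,  -0.0001,  -0.    ]), 'tcp_pos': array([ 174.4316, -521.1511,  230.7009]), 'orientation': array([-3.1403, -0.0002,  0.3228]), 'contact_force': array([ 1.7298,  0.5017, -0.7527]), 'wrist_torque': array([ 0.0342, -0.0055,  0.0015]), 'gripper_force': 0.0, 'opening': 0.9983880682926896}
```

View pics/scene_big.png

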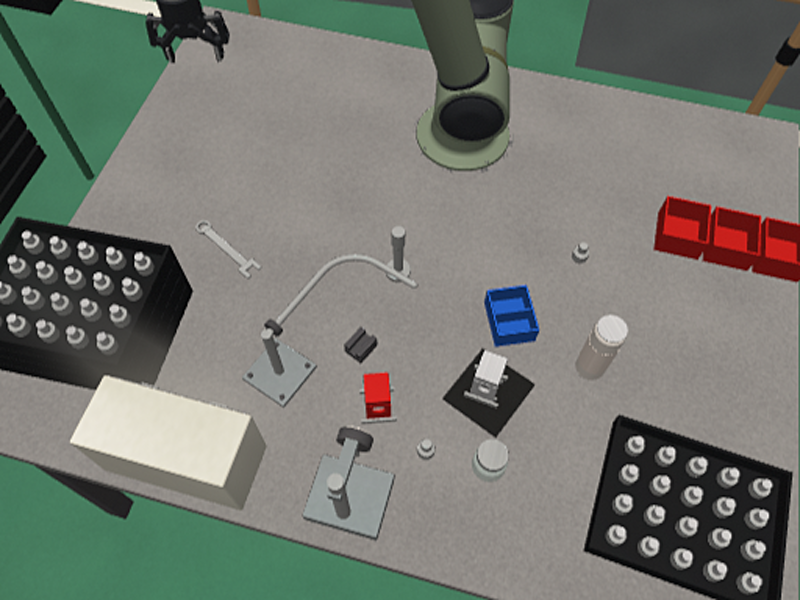

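View pics/side_big.png

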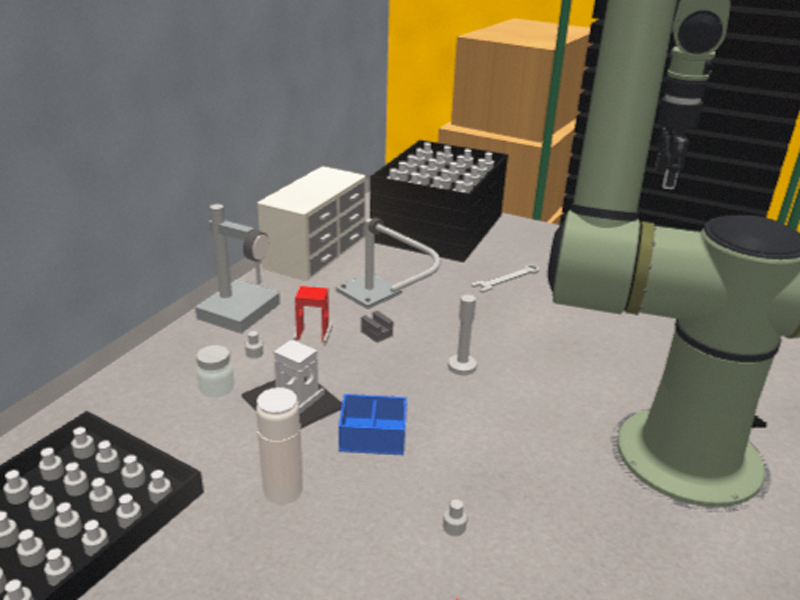

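Scene view (800x600): the candidates for the large hanger are the bare aluminium one on the black pad at (490,370) and the red look-alike at (377,395). I choose the aluminium one. The rail's free end is at (414,284), its stop at (273,327) and the plug gauge at (398,250). The side view shows the same layout: large at (296,370), red at (312,310). Next I take close crops.

```bash
cat > h.py <<'E'
import numpy as np, cv2
from scipy.spatial.transform import Rotation as Ro
from scipy.optimize import least_squares
from bench import bot, solve_ik, imaging
np.set_printoptions(precision=3,suppress=True)
def proj(m,P):
    P=np.atleast_2d(P); R=Ro.from_euler('xyz',m["rotation"]).as_matrix()
    c=(P-m["position"])@R; d=np.c_[c[:,0]/-c[:,2],c[:,1]/c[:,2]]
    return np.c_[d[:,0]*m["K"][0,0]+m["K"][0,2], d[:,1]*m["K"][1,1]+m["K"][1,2]]
def onplane(m,uv,z):
    R=Ro.from_euler('xyz',m["rotation"]).as_matrix()
    d=R@np.array([(uv[0]-m["K"][0,2])/m["K"][0,0],-(uv[1]-m["K"][1,2])/m["K"][1,1],-1])
    return m["position"]+d*(z-m["position"][2])/d[2]
def place(pose,L):   # pose x,y,yaw -> world
    L=np.atleast_2d(L).astype(float); c,s=np.cos(pose[2]),np.sin(pose[2])
    return np.c_[pose[0]+c*L[:,0]-s*L[:,1],pose[1]+s*L[:,0]+c*L[:,1],L[:,2]]
E
python3 - <<'E'
from h import *
a=cv2.imread("pics/scene0.png"); b=cv2.imread("pics/side0.png")
cv2.imwrite("pics/c1.png",cv2.resize(a[140:285,150:350],None,fx=4,fy=4,interpolation=cv2.INTER_CUBIC))
cv2.imwrite("pics/c2.png",cv2.resize(b[135:255,150:310],None,fx=5,fy=5,interpolation=cv2.INTER_CUBIC))
m=imaging.camera_model("scene"); print(proj(m,[0,0,0]))
s=512/800
for n,uv,z in [("free",(414,284),160),("stop",(275,325),160),("largehead",(490,368),102),("gauge top",(398,232),145),("spray top",(611,331),165),("vblock",(360,345),20),("red",(377,385),94),("bin",(511,315),25),("jar",(492,455),70)]:
    print(n,onplane(m,(uv[0]*s,uv[1]*s),z))
E
```

```text
[[295.242  85.996]]
free [507.196  18.849 160.   ]
stop [ 649.849 -188.19   160.   ]
largehead [601.751 182.562 102.   ]
gauge top [398.073 -40.84  145.   ]
spray top [508.521 364.55  165.   ]
vblock [584.292 -63.009  20.   ]
red [682.327   1.126  94.   ]
bin [445.904 200.295  25.   ]
jar [741.648 219.43   70.   ]
```

View pics/c1.png

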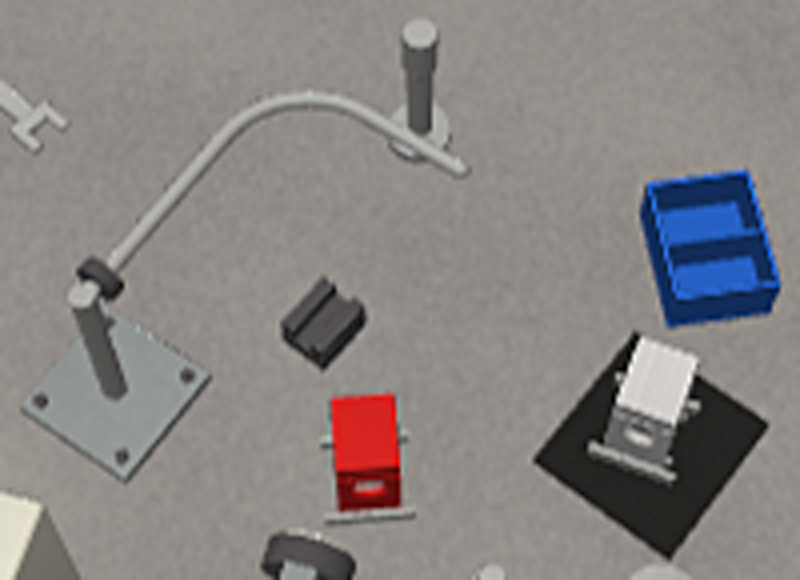

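View pics/c2.png

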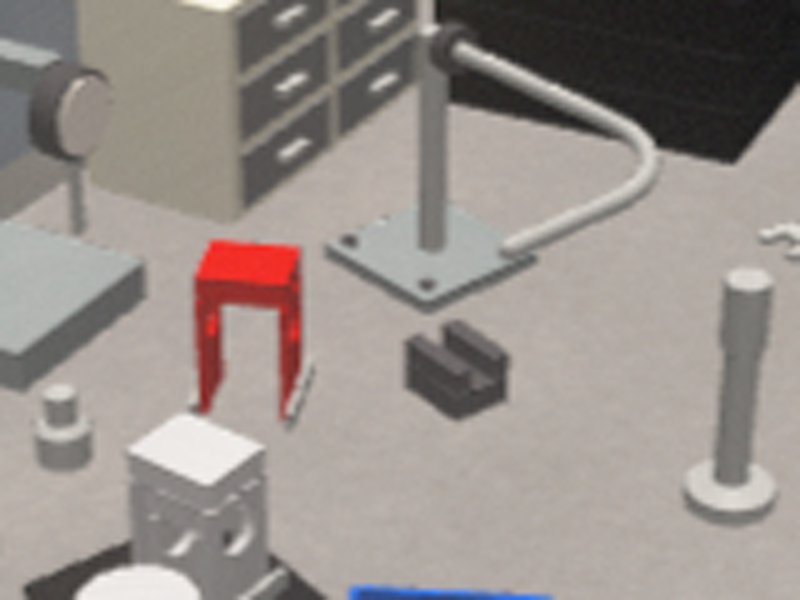

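The crop confirms the choice. In c1 the bare aluminium hanger on the black pad has its head top near (657,375), a bore at (640,435) and a foot bar from (590,447) to (675,475). The red one is at (365,440). The rail tip is at (467,170) in c1 and (503,249) in c2. I'll fit poses from these points and take a wrist view.

```bash
cat >> h.py <<'E'
def curve(s):  # s along bar axis, 0 = free end, rail frame -> xyz
    s=np.atleast_1d(np.asarray(s,float)); B=35*np.pi; th=np.clip(s-80,0,B)/70
    x=np.where(s<80,-70,np.where(s<80+B,-70*np.cos(th),s-80-B)); y=np.where(s<80,150-s,np.where(s<80+B,70-70*np.sin(th),0))
    return np.c_[x,y,0*s+160]
LC=curve(np.linspace(-6,80+35*np.pi+130,800)); END=80+35*np.pi
def railres(p,obs):  # obs: list of (model, tip or None, pts)
    r=[]
    for m,tip,pts in obs:
        c=proj(m,place(p,LC))
        for q in pts:
            d=c-q; i=np.argmin((d**2).sum(1)); i=min(max(i,1),len(c)-2); t=c[i+1]-c[i-1]; t/=np.linalg.norm(t); r.append(d[i,0]*t[1]-d[i,1]*t[0])
        if tip is not None: r+=list(c[0]-tip)
    return np.array(r)
E
cat > fit.py <<'E'
from h import *
ms,md=imaging.camera_model("scene"),imaging.camera_model("side")
A=lambda L:np.array(L,float)/4+[150,140]; B=lambda L:np.array(L,float)/5+[150,135]
obs=[(ms,A((467,170)),A([(440,155),(400,132),(355,107),(310,99),(265,107),(225,132),(190,170),(150,217),(118,258)])),
     (md,B((501,250)),B([(540,232),(590,211),(635,186),(654,160),(635,130),(590,103),(540,80),(490,58),(462,46)]))]
r0=[527,-147,-.32]
for o in ([obs[0]],[obs[1]],obs):
    f=least_squares(railres,r0,args=(o,)); print("rail",f.x,np.abs(f.fun).max(), "stop",place(f.x,[130,0,160]))
hc=A([(645,336),(699,352),(684,421),(614,404)]); print("head corners",[onplane(ms,u,102)[:2] for u in hc])
E
python3 - <<'E'
from h import *
exec(open("fit.py").read())
print(solve_ik([560,30,330],[np.pi,0,0]))
bot.move_ptp([560,30,330],[np.pi,0,0])
bot.dwell(.3)
m=imaging.camera_model("wrist"); w=imaging.capture("wrist")
import pickle; pickle.dump(m,open("w1.pkl","wb")); cv2.imwrite("pics/w1.png",w)
cv2.imwrite("pics/w1b.png",cv2.resize(w,(800,600),interpolation=cv2.INTER_CUBIC))
s=bot.get_state(); print(m,s["t"],s["tcp_pos"],s["orientation"],s["qpos"])
E
```

```text
rail [ 526.262 -146.371   -0.321] 0.5329216601517505 stop [[ 649.631 -187.361  160.   ]]
rail [ 522.042 -152.325   -0.347] 0.5088182278685347 stop [[ 644.282 -196.567  160.   ]]
rail [ 524.646 -148.111   -0.327] 1.504262427460425 stop [[ 647.747 -189.898  160.   ]]
head corners [array([569.684, 169.159]), array([571.473, 207.398]), array([624.22 , 207.636]), array([624.919, 159.604])]
[-0.078  0.304  0.027  1.294  0.     3.063]
{'K': array([[331.592,   0.   , 259.202],
       [  0.   , 331.592, 191.482],
       [  0.   ,   0.   ,   1.   ]]), 'position': array([638.928,  29.683, 472.678]), 'rotation': array([-0.314,  0.001, -1.572])} 2.9167 [559.998  29.697 329.947] [ 3.142  0.    -0.001] [-0.079  0.304  0.027  1.294 -0.     3.063]
```

View pics/w1b.png

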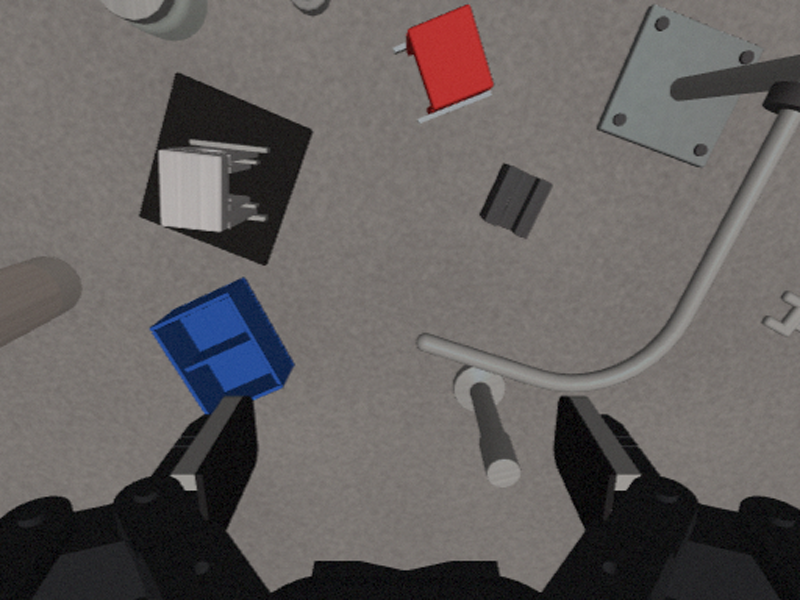

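The wrist view is clear. The head's top corners are at (160,150), (228,151), (224,231) and (161,224). The rail tip is at (418,341), and the bar is visible all the way to the collar at (785,122).

```bash
cat > fit2.py <<'E'
import pickle
exec(open("fit.py").read())
mw=pickle.load(open("w1.pkl","rb")); C=lambda L:(np.array(L,float)+.5)*.64-.5
obs.append((mw,C((417,341)),C([(470,358),(520,376),(570,382),(620,374),(660,350),(690,315),(715,265),(740,208),(765,160),(780,130)])))
for o in ([obs[2]],[obs[0],obs[2]],obs):
    f=least_squares(railres,r0,args=(o,)); print("rail",f.x,np.abs(f.fun).max())
lc=np.array([(x,y,102) for x,y in [(27,22),(27,-22),(-27,-22),(-27,22)]],float)
hw=C([(228,151),(160,150),(161,224),(224,231)]) 
print("w corners",[onplane(mw,u,102)[:2] for u in hw])
pc=np.array([(x,y,8) for x,y in [(65,60),(65,-60),(-65,-60),(-65,60)]],float)
pw=C([(178,73),(312,130),(266,265),(141,216)]); q=np.array([onplane(mw,u,8)[:2] for u in pw]); print("pad",q,q.mean(0))
E
python3 fit2.py
```

```text
rail [ 526.262 -146.371   -0.321] 0.5329216601517505 stop [[ 649.631 -187.361  160.   ]]
rail [ 522.042 -152.325   -0.347] 0.5088182278685347 stop [[ 644.282 -196.567  160.   ]]
rail [ 524.646 -148.111   -0.327] 1.504262427460425 stop [[ 647.747 -189.898  160.   ]]
head corners [array([569.684, 169.159]), array([571.473, 207.398]), array([624.22 , 207.636]), array([624.919, 159.604])]
rail [ 526.164 -149.351   -0.313] 2.5591490419020757
rail [ 526.124 -149.039   -0.314] 2.821952955412124
rail [ 525.939 -149.136   -0.315] 2.6802131863667187
w corners [array([626.01 , 151.934]), array([626.707, 198.654]), array([575.601, 205.453]), array([570.501, 160.734])]
pad [[684.729 217.639]
 [639.901 109.477]
 [521.48  158.63 ]
 [566.752 266.905]] [603.215 188.163]
```

```bash
cat >> h.py <<'E'
def bar_obs(m,img,p,s,half=9,lo=-1):
    g=cv2.GaussianBlur(cv2.cvtColor(img,cv2.COLOR_BGR2GRAY).astype(np.float32),(0,0),.7); out=[]
    for si in s:
        a,b,c=proj(m,np.vstack([place(p,curve(si+d)) for d in (-2,0,2)])); t=(c-a)/np.linalg.norm(c-a); n=np.array([-t[1],t[0]])
        k=np.arange(-half,half+.1,.25); q=(b+k[:,None]*n).astype(np.float32)
        if q.min()<2 or (q[:,0].max()>509) or (q[:,1].max()>381): continue
        v=cv2.remap(g,q[:,:1].copy(),q[:,1:].copy(),cv2.INTER_LINEAR).ravel(); base=np.median(np.r_[v[:12],v[-12:]])
        d=np.gradient(v); i,j=np.argmax(d),np.argmin(d)   # rising and falling edge of the bright bar
        if j>i and v[i:j].mean()-base>15: out.append((si,*(b+n*(k[i]+k[j])/2),k[j]-k[i]))
    return np.array(out)
E
python3 - <<'E'
from h import *
import pickle
r=np.array([526.,-149,-.315])
bot.move_ptp([545,-75,350],[np.pi,0,1.26]); bot.dwell(.3)
m2=imaging.camera_model("wrist"); w2=imaging.capture("wrist"); cv2.imwrite("pics/w2.png",w2)
bot.move_ptp([600,182,250],[np.pi,0,3.03]); bot.dwell(.3)
m3=imaging.camera_model("wrist"); w3=imaging.capture("wrist"); cv2.imwrite("pics/w3.png",w3)
pickle.dump((m2,m3),open("w23.pkl","wb"))
S=np.arange(8,305,8)
res=[]
for n,m,i in (("scene",imaging.camera_model("scene"),cv2.imread("pics/scene0.png")),("side",imaging.camera_model("side"),cv2.imread("pics/side0.png")),("w1",pickle.load(open("w1.pkl","rb")),cv2.imread("pics/w1.png")),("w2",m2,w2)):
    p=r.copy()
    for _ in range(3):
        o=bar_obs(m,i,p,S)
        if len(o)<6: print(n,"few",len(o)); break
        f=least_squares(railres,p,args=([(m,None,o[:,1:3])],),loss="soft_l1"); p=f.x
    else: print(n,len(o),p,"rms",np.sqrt(np.mean(f.fun**2)),"width",np.median(o[:,3])); res.append((m,None,o[:,1:3]))
f=least_squares(railres,r,args=(res,),loss="soft_l1"); print("all",f.x,np.sqrt(np.mean(f.fun**2)))
u=proj(m3,[600,182,102])[0].astype(int); print(u,bot.get_state()["t"])
v=np.zeros((600,800,3),np.uint8); x,y=max(u[0]-66,0),max(u[1]-100,0)
v[:,:400]=cv2.resize(w3[y:y+200,x:x+133],(400,600),interpolation=cv2.INTER_CUBIC); print("crop",x,y,"x3")
c=cv2.resize(w2,(400,300)); 
for s in range(-6,310,12):
    pt=proj(m2,place(f.x,curve(s)))[0]*400/512; cv2.circle(c,tuple(pt.astype(int)),1,(0,0,255),-1)
v[:300,400:]=c; cv2.imwrite("pics/v3.png",v)
E
```

```text
scene 32 [ 523.805 -147.331   -0.332] rms 0.5486118447712635 width 2.5
side 26 [ 529.578 -155.42    -0.311] rms 0.2204277734968206 width 2.75
w1 few 3
w2 10 [ 526.48  -147.75    -0.326] rms 0.12564649974705797 width 8.875
all [ 525.793 -149.786   -0.325] 0.6554766860929568
[259 175] 6.125
crop 193 75 x3
```

View pics/v3.png

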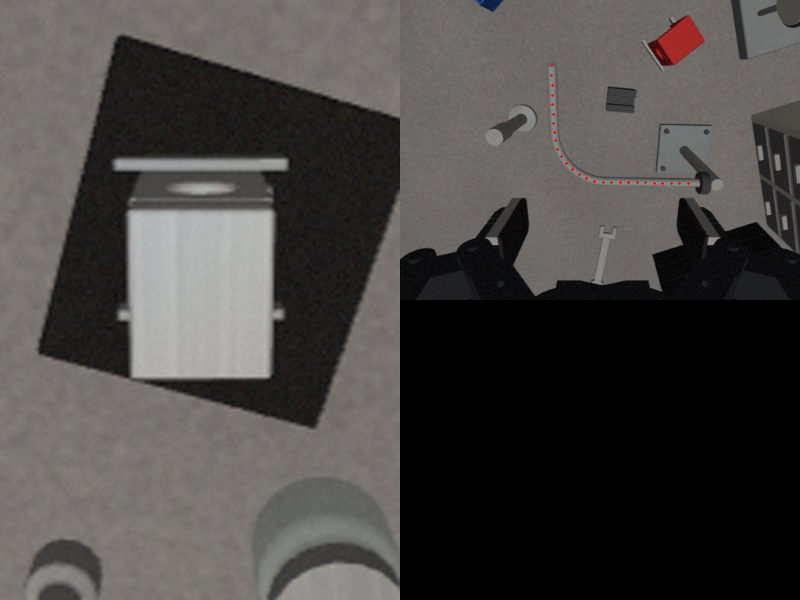

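Left panel: the head's top face has corners (129,209), (273,208), (272,378) and (131,378), and it is aligned with the tool. Right panel: the fitted rail overlays the bar. Next I refine both.

```bash
cat > fit3.py <<'E'
from h import *
import pickle
m2,m3=pickle.load(open("w23.pkl","rb")); w2=cv2.imread("pics/w2.png")
U=(np.array([(129,209),(273,208),(272,378),(131,378)],float)+.5)/3-.5+[193,75]
q=np.array([onplane(m3,u,102)[:2] for u in U]); print(q,q.mean(0)); e=[q[0]-q[3],q[1]-q[2]]; print([np.arctan2(*a[::-1]) for a in e],[np.linalg.norm(a) for a in e],np.linalg.norm(q[1]-q[0]),np.linalg.norm(q[3]-q[2]))
g=cv2.GaussianBlur(w2,(0,0),.8).astype(np.float32)
def sil(m,p,S,half=14):
    out=[]
    for si in S:
        a,b,c=proj(m,np.vstack([place(p,curve(si+d)) for d in (-2,0,2)])); t=(c-a)/np.linalg.norm(c-a); n=np.array([-t[1],t[0]])
        k=np.arange(-half,half+.1,.25); q=(b+k[:,None]*n).astype(np.float32)
        v=cv2.remap(g,q[:,:1].copy(),q[:,1:].copy(),cv2.INTER_LINEAR)[:,0].mean(1)
        base=np.median(np.r_[v[:24],v[-24:]]); on=np.where((np.abs(v-base)>12)&(np.abs(k)<10))[0]
        if len(on)and 7<k[on[-1]]-k[on[0]]<16: out.append((si,*(b+n*(k[on[0]]+k[on[-1]])/2),k[on[-1]]-k[on[0]]))
    return np.array(out)
p=np.array([526.2,-148.5,-.325])
for _ in range(4):
    o=sil(m2,p,np.arange(4,300,5)); f=least_squares(railres,p,args=([(m2,None,o[:,1:3])],),loss="soft_l1"); p=f.x
print(len(o),p,np.sqrt(np.mean(f.fun**2)),np.median(o[:,3]))
print("stop",place(p,[130,0,160]),"tip",place(p,[-70,156,160]))
x=proj(m2,place(p,curve(-6)))[0]; print("tip px in w2/512",x)
t=proj(m2,place(p,curve(np.arange(-16,12,2)))); print(np.c_[np.arange(-16,12,2),[g[int(round(b)),int(round(a))].mean() for a,b in t]].T)
t=proj(m2,place(p,curve(END+np.arange(118,148,2)))); print(np.c_[np.arange(118,148,2),[g[int(round(b)),int(round(a))].mean() for a,b in t]].T)
E
python3 fit3.py
```

```text
[[569.522 164.158]
 [574.012 206.276]
 [626.857 201.188]
 [621.903 157.665]] [598.073 182.322]
[np.float64(3.0182701502631257), np.float64(3.045614553424965)] [np.float64(52.782564613997415), np.float64(53.08970607479057)] 42.3567555215343 43.80426252621121
53 [ 527.529 -146.917   -0.33 ] 0.18875162900664627 10.25
stop [[ 650.53  -188.996  160.   ]] tip [[511.792  23.343 160.   ]]
tip px in w2/512 [194.777  79.525]
[[-16.    -14.    -12.    -10.     -8.     -6.     -4.     -2.      0.
    2.      4.      6.      8.     10.   ]
 [104.333 102.667 103.667 103.333 102.667  97.667  93.667 113.333 124.667
  129.    130.    130.333 131.333 131.667]]
[[118.    120.    122.    124.    126.    128.    130.    132.    134.
  136.    138.    140.    142.    144.    146.   ]
 [120.667 120.    120.667 120.667 120.667 119.667  91.667  52.333  26.667
   50.667  54.333  54.333  52.333  52.667  58.   ]]
```

```bash
cat >> h.py <<'E'
RAIL=np.array([527.3,-147.2,-.329])
def station(s,D):  # hanger centre at about arc length s: chord of length D with both ends on the axis
    from scipy.optimize import brentq
    g=lambda h:np.linalg.norm(curve(s+h)-curve(s-h))-D
    h=brentq(g,D/2-1,D/2+6); a,b=place(RAIL,curve(s-h))[0],place(RAIL,curve(s+h))[0]
    return (a+b)/2, np.arctan2(b[1]-a[1],b[0]-a[0])
def run(S,D,off,lim=12,speed=60):  # off: TCP minus bore centre (world xyz)
    f0=bot.get_state()["contact_force"]; mx=0
    for s in S:
        c,phi=station(s,D)
        bot.movel(c+off,[np.pi,0,phi+np.pi],max_speed=speed)
        st=bot.get_state(); d=st["contact_force"]-f0; n=np.linalg.norm(d); mx=max(mx,n)
        if n>lim: print("FORCE at s",s,d,st["t"]); return False
    print("ok s",s,"max dF",mx,"t",st["t"]); return True
E
python3 - <<'E'
from h import *
p=np.array([598.1,182.3,0]); yaw=3.032
bot.movel(p+[0,0,140],[np.pi,0,yaw]); bot.movel(p+[0,0,72],max_speed=80,threshold=8)
print(bot.get_state()["tcp_pos"],bot.get_state()["contact_force"])
bot.grip(0,70); st=bot.get_state(); print(st["opening"],st["gripper_force"],st["contact_force"],st["tcp_pos"],st["t"])
bot.movel(p+[0,0,172],max_speed=80); st=bot.get_state(); print(st["opening"],st["gripper_force"],st["contact_force"],st["tcp_pos"],st["t"])
c,phi=station(-62,49); print(c,phi+np.pi)
bot.move_ptp(c+[0,0,10],[np.pi,0,phi+np.pi]); bot.dwell(.2); st=bot.get_state(); print(st["tcp_pos"],st["contact_force"],st["t"])
a,b=imaging.capture("scene"),imaging.capture("side"); cv2.imwrite("pics/s4.png",a); cv2.imwrite("pics/d4.png",b)
k=lambda i,x,y:cv2.resize(i[y:y+150,x:x+100],(400,600),interpolation=cv2.INTER_CUBIC)
cv2.imwrite("pics/v4.png",np.hstack([k(a,230,130),k(b,185,120)]))
E
```

```text
[598.58  182.398  72.508] [-0.249 -0.157 -0.187]
0.5063333091122979 71.34103775024414 [-1.73  -1.445  3.959] [598.471 182.162  72.689] 8.475
0.5018885440883619 71.14490747451782 [ 0.319 -0.378 -1.929] [597.663 182.2   171.271] 9.875
[529.551  76.046 160.   ] 1.2417963267948966
[529.663  76.254 169.924] [ 0.223  0.597 -2.171] 11.5083
```

View pics/v4.png

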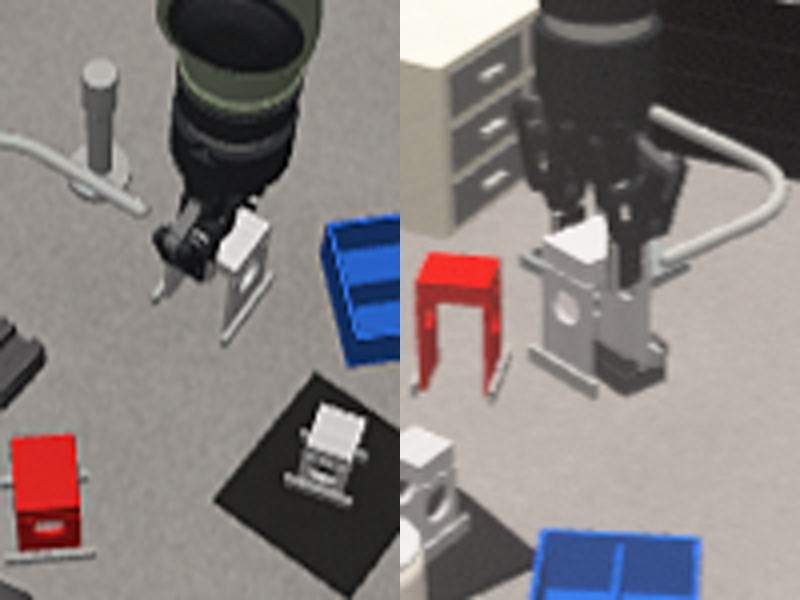

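The large hanger is held square ahead of the rail tip, with its outer bore at (567,305) in the right panel. The small one still stands on the pad at (335,450) in the left panel. Now I thread it.

Run:
```python
from h import *
off=np.array([0,0,10.6])
if run([-40,-28,-15,0,20,40,52],49,off,lim=6,speed=60):
  if run(np.r_[np.arange(60,END+32,8)],49,off,lim=8,speed=60):
    run([END+60,END+97],49,off,lim=8,speed=60)
st=bot.get_state(); print(st["tcp_pos"],st["orientation"],st["contact_force"],st["wrist_torque"],st["t"])
```

```text
ok s 52 max dF 1.7806611656758222 t 14.5583
ok s 220.0 max dF 1.543898291293467 t 20.4167
ok s 286.9557428756427 max dF 1.883405236007411 t 21.8333
[ 618.741 -178.353  170.375] [ 3.142 -0.001  2.813] [-0.89   0.639 -2.698] [ 0.089 -0.069  0.003] 21.8333
```

Run:
```python
from h import *
p=np.array(bot.get_state()["tcp_pos"])
hit=bot.movel(p-[0,0,8.5],max_speed=15,threshold=2.0); st=bot.get_state(); print(hit,st["tcp_pos"],st["contact_force"],st["t"])
if hit:
    bot.grip(0.75); bot.dwell(.2)
    q=np.array(st["tcp_pos"]); bot.movel(q+[0,0,60],max_speed=120)
    st=bot.get_state(); print(st["tcp_pos"],st["contact_force"],st["t"])
    c,phi=q+[-55,0,100],0
    bot.move_ptp([598,182,230],[np.pi,0,3.032]); bot.dwell(.3)
    import pickle
    m=imaging.camera_model("wrist"); w=imaging.capture("wrist"); a,b=imaging.capture("scene"),imaging.capture("side")
    for n,i in zip("wab",(w,a,b)): cv2.imwrite(f"pics/{n}5.png",i)
    pickle.dump(m,open("w5.pkl","wb"))
    u=proj(m,[598,182,82])[0].astype(int); x,y=u[0]-66,max(u[1]-75,0); print("crop",x,y,"x3",bot.get_state()["t"])
    v=np.zeros((600,800,3),np.uint8); v[:450,:399]=cv2.resize(w[y:y+150,x:x+133],(399,450),interpolation=cv2.INTER_CUBIC)
    v[:300,400:]=cv2.resize(a[160:260,150:283],(400,300),interpolation=cv2.INTER_CUBIC)
    v[300:,400:]=cv2.resize(b[120:220,200:333],(400,300),interpolation=cv2.INTER_CUBIC)
    cv2.imwrite("pics/v5.png",v)
```

```text
True [ 618.752 -178.382  164.333] [-0.633  0.472  4.396] 22.2917
[ 618.485 -178.279  223.811] [-0.433 -0.434 -0.171] 23.4917
crop 193 100 x3 25.2917
```

View pics/v5.png

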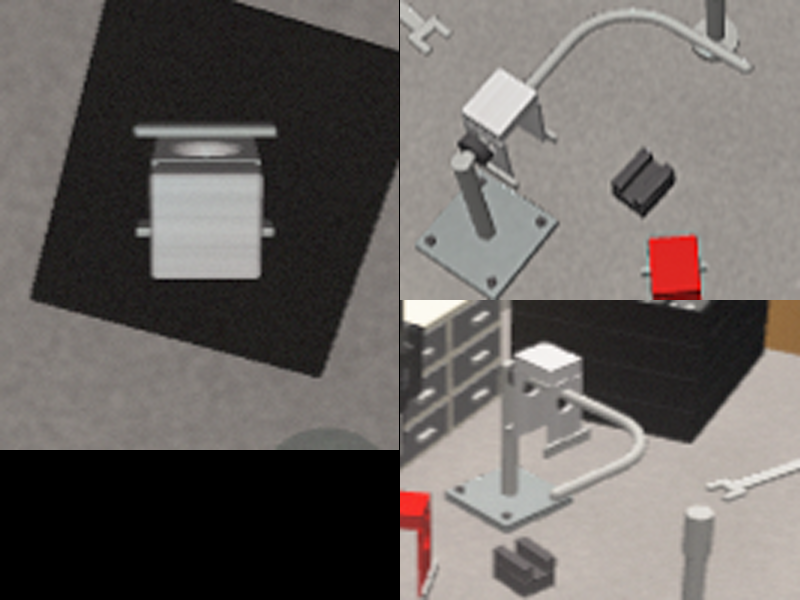

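The right panels show the large hanger on the back leg against the collar, its head around (500,103), hanging released. The small one's head corners in the left panel are (151,174), (263,174), (261,278) and (152,278). I compute both poses, then grasp and thread the small one.

Run:
```python
from h import *
import pickle
m=pickle.load(open("w5.pkl","rb"))
U=(np.array([(151,174),(263,174),(261,278),(152,278)],float)+.5)/3-.5+[193,100]
q=np.array([onplane(m,u,82)[:2] for u in U]); p=np.r_[q.mean(0),0]; e=[q[0]-q[3],q[1]-q[2]]; yaw=np.mean([np.arctan2(*a[::-1]) for a in e])
print(p,yaw,[np.linalg.norm(a) for a in e],np.linalg.norm(q[1]-q[0]))
ms=imaging.camera_model("scene"); L=np.array([onplane(ms,(np.array(u)-[400,0]+.5)/3-.5+[150,160],194)[:2] for u in [(463,113),(500,69),(541,97),(503,138)]]).mean(0)
c,s=np.cos(RAIL[2]),np.sin(RAIL[2]); d=L-RAIL[:2]; print("large in rail (scene cam)",c*d[0]+s*d[1],-s*d[0]+c*d[1])
assert abs(p[0]-598)<8 and abs(p[1]-182)<8 and abs(yaw-3.03)<.1
bot.movel(p+[0,0,110],[np.pi,0,yaw]); bot.movel(p+[0,0,52],max_speed=80,threshold=8)
bot.grip(0,60); st=bot.get_state(); print(st["opening"],st["gripper_force"],st["tcp_pos"],st["t"]); z=st["tcp_pos"][2]
bot.movel(p+[0,0,168],max_speed=100); st=bot.get_state(); print(st["opening"],st["gripper_force"],st["contact_force"],st["t"])
off=np.array([0,0,z-44]); c,phi=station(-52,29)
bot.move_ptp(c+off,[np.pi,0,phi+np.pi]); bot.dwell(.2)
ok=run([-38,-28,-18,-5,20,40,62],29,off,lim=6,speed=60) and run(np.arange(68,END+22,8),29,off,lim=8,speed=60) and run([END+42],29,off,lim=8,speed=50)
st=bot.get_state(); print(ok,st["tcp_pos"],st["contact_force"],st["t"])
if ok:
    hit=bot.movel(st["tcp_pos"]-[0,0,8.5],max_speed=15,threshold=2.0); st=bot.get_state(); print(hit,st["tcp_pos"],st["contact_force"],st["t"])
```

```text
[598.04  183.573   0.   ] 3.0280585439056757 [np.float64(32.56974103060934), np.float64(32.57152102042494)] 33.31901603087242
large in rail (scene cam) 97.39575919002422 6.737321778859627
0.387564108877164 59.667627811431885 [598.545 183.606  52.764] 27.4917
0.3835338906513425 59.59067523479462 [-0.239  0.737 -1.279] 28.8
ok s 62 max dF 1.464981006738714 t 33.3667
ok s 204.0 max dF 1.787346280759191 t 38.4333
ok s 231.95574287564276 max dF 2.2490065223681674 t 39.1417
True [ 566.868 -160.654  168.51 ] [-0.886 -0.706 -0.897] 39.1417
True [ 566.836 -160.644  162.486] [-0.001  0.7    4.583] 39.6
```

Run:
```python
from h import *
q=np.array(bot.get_state()["tcp_pos"])
bot.grip(0.6); bot.dwell(.2); bot.movel(q+[0,0,110],max_speed=120); bot.movel(q+[-60,60,190],max_speed=150); bot.dwell(1)
m=imaging.camera_model("wrist"); w=imaging.capture("wrist"); a,b=imaging.capture("scene"),imaging.capture("side")
st=bot.get_state(); print(st["tcp_pos"],st["contact_force"],st["t"])
for n,i in zip("wab",(w,a,b)): cv2.imwrite(f"pics/{n}6.png",i)
for x in (17,42,59,70,97,124): print(x,proj(m,place(RAIL,[[x,0,192]]))[0]*400/512)
v=np.zeros((600,800,3),np.uint8); v[:300,:400]=cv2.resize(w,(400,300))
v[:300,400:]=cv2.resize(a[160:260,150:283],(400,300),interpolation=cv2.INTER_CUBIC)
v[300:,400:]=cv2.resize(b[120:220,200:333],(400,300),interpolation=cv2.INTER_CUBIC)
v[300:,:400]=cv2.resize(a[60:360],(400,300)) if 0 else cv2.resize(a,(400,300))
cv2.imwrite("pics/v6.png",v)
```

```text
[ 506.834 -100.64   352.51 ] [-0.178 -0.367  0.261] 43.2667
17 [172.826 174.171]
42 [173.506 191.908]
59 [173.95  203.513]
70 [174.231 210.835]
97 [174.896 228.212]
124 [175.531 244.79 ]
```

View pics/v6.png

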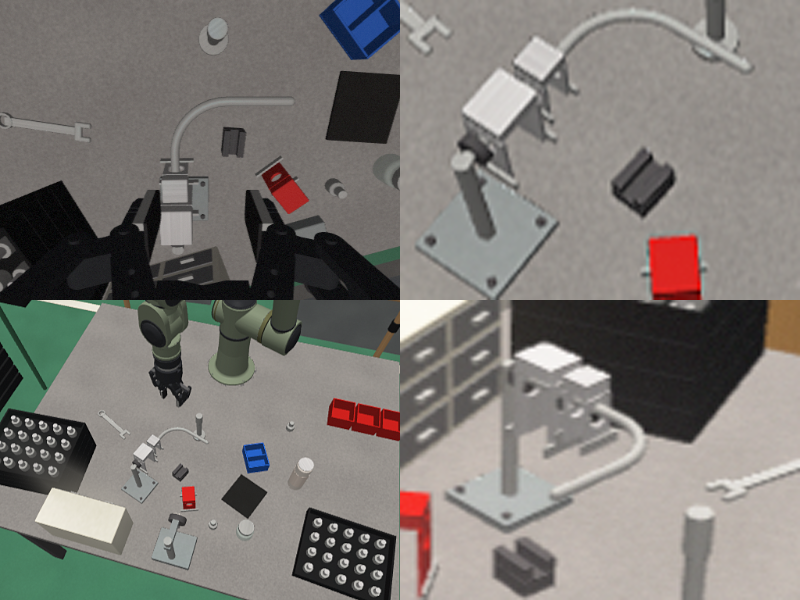

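Both hangers hang free where predicted. In the wrist panel the small head spans rows 180–203 and the large one 211–245. Nothing else on the bench has moved.

```bash
python3 -c "
from bench import bot
print(bot.sign_off())"
```

```text
the job is handed in; nothing more can be done
None
```

I handed the job in at about 43 s: both hangers hang released on the back leg, the large one about 97 mm and the small one about 42 mm past the end of the bend; the wrist force changed by only about 2 N while threading, and the bystanders looked undisturbed in the last pictures.

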